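# Inspect a bean pod with a hand loupe at its focal height

## Robot

A 7-joint arm with a two-finger parallel gripper is mounted at the origin on a cart in front of the work surface, level with it; the furniture and walls round the work are solid. World frame = base frame: x ahead of the robot, y to its left, z up, the work surface at z = 0. Lengths are in m, angles in rad, forces in N, time in s.
With the tool pointing down it reaches from about 0.35 to 0.9 m from the base axis. Payload 8.1 kg.
Tool frame: the origin (TCP) lies at the very end of the fingers, on their centre line; the grasp point (between the pads) lies behind it (ctrl.pinch_z is the z of the grasp point in the tool frame, in m); z points along the fingers, y is the line along which they close (so a half turn about z gives the same grasp; the last joint's range is limited). The gripper opens to 85 mm and grips with 20 to 120 N. Pads are 22 mm wide; open, the fingers measure 114 mm over their backs; the gripper's body (76 mm by 85 mm) begins 54 mm behind the grasp point. The pads swing forward as they close: fully open they stand 13 mm farther back than shut.
Start: joints at [-1.339, 0.434, 0.025, 1.573, -0.012, 1.134, -0.075], TCP at [0.205, 0.59, 0.231] pointing down, gripper open.
Joint ranges: [-2.62, 2.62], [-0.44, 2.09], [-1.27, 1.32], [0.08, 2.57], [-1.32, 4.46], [0.12, 2], [-2.74, 2.74]. Speed limits (rad/s): [2.22, 2.22, 3.01, 3.01, 3.14, 3.14, 3.14].

## Interface

Orientations are given as a unit quaternion [x, y, z, w].
In Python, from station import ctrl gives the robot as it stands. The module is installed in compiled form; this text tells all that it offers.
- The arm moves only by the tool move_arm, never from a script. Its argument "steps" is a list of rows, each an object with "travel": the shift along the tool's x, y, z in m, a list of three; "angular": the turn, a rotation vector about the tool's x, y, z in degrees, a list of three; "fingers": the opening in per cent of the stroke, from 0 (shut) to 100 (fully open). A call has 1 to 8 rows; each row shifts and turns the commanded pose from where the row before left it, along the tool's axes as they then stand; what a row does not reach is not made up. A row lasts 1/12 s, in which the tool goes at most 41.7 mm and 7.16 degrees, less where a joint would pass 70% of its speed; a pose out of reach is approached as far as the arm can. A call is refused whole if a number of a shift passes 0.0417 or a number of a turn 7.16, either way. A call with a gripper value outside its range is refused whole. The fingers move at their own pace and stop on an object; "grip_force" is the grip in N (left out, the last holds). Time passes only in rows, so rows that do not move let the fingers close. It gives the time, the measured TCP pose, the force, the opening and the grip force at its end, in the units of the state.
- ctrl.state(): the state, without advancing time (a new reading comes with each control period).
- ctrl.read_camera(name): name is "scene" or "side" or "wrist"; returns the picture (420x560x3 uint8, red, green, blue); there is no depth.
- ctrl.camera_model(name): a dict with "K" (3x3 intrinsics, pixels), "k1" (the pictures are not rectified: a ray, as slopes to the right and down, at radius r is drawn at 1 + k1 r^2 times it, then the intrinsics apply), "rvec" (rotation vector, rad) and "tvec" (3), from world to camera coordinates, as OpenCV has them; the wrist camera has in their place "T_tool_cam" (4x4, takes a point from camera to tool coordinates, whose origin is the TCP and whose axes are the flange's). Camera axes: x right, y down, z forward; pixel columns grow to the right and rows downward; lengths in m; the calibration is good to about 2 mm. A picture is of the moment at which its call begins: read the wrist's pose just before it. camera_model takes no time and is no camera call.
- ctrl.hand_in(): hands the job in; it is judged then, once.
Trained networks look in the newest picture that a camera, given by its name, has taken for a name from the list of things; names that differ only in an ending like _2 or _b are one class to them, and where a whole thing is asked for, a point or a joint stands for the part that bears it (a point fixed in the world has none). Each returns a list of dicts, best first, with "conf" (0 to 1); they miss things now and then, are a little off and sometimes report something else, mostly with a low value. They report only what shows in the picture. A call takes as long as a camera call.
- ctrl.boxes_of(camera, target): "at" ([column, row] in pixels, amid what is visible of it).
- ctrl.landmark_of(camera, target): "at" ([column, row] in pixels: a listed point, or the origin of a listed thing).
The state is a dict: "clock": time; "joint_positions": joint angles; "joint_vel": joint speeds; "effort": joint torques, N m; "eef_pos": TCP position; "eef_rot": TCP orientation; "force": force on the tool from outside, world axes, zero at the start; "moment": the same for the moment, N m; "finger_gap": opening from 0.0 (shut) to 1.0 (fully open); "grip_force": force on a finger pad.
Only numpy, scipy, OpenCV 4.12 (cv2) and the standard library are available. Lean on these libraries where they do the work, as an engineer would, in place of code of your own. Each camera call takes 0.05 s, during which the arm holds its last target. There are 200 camera calls.

## Task

Pick up the hand loupe by its handle and hold it level and still over the middle of the barcode label for about two seconds, then over the middle of the bean pod in the white tray, both times with the lens at the focal height that the orange ring on the gauge post marks. Finish while still holding the loupe there over the pod, level and steady in the gripper and touching nothing else: do not put it down. Keep the loupe off the pod and the label, and leave the pod, eggs, marker and cup where they are.

Things in the scene. Friction and masses are not known exactly. Their poses are not given: they have to be found in the camera images.
- loupe: Hand loupe lying flat, about 110 g. Black round rim, 76 mm diameter, 18 mm high, with an orange line at mid-height, round a clear lens; straight flat-sided grey handle 20 mm wide (y), 26 mm high, from 45 to 145 mm from the lens centre along its own -x. Balance point 50 to 65 mm from the lens centre. Underside flush. Origin: under the lens centre, on the underside; level when its z is vertical.
- lens_centre (a point): Centre of the loupe's lens, at mid-height of the rim, 9 mm above the loupe's underside; axes as the loupe's. This is the height that the orange line round the rim shows, to be brought level with the ring on the post.
- handle_grip (a point): Middle of the loupe's handle: 85 mm from the lens centre along the loupe's -x, 13 mm above its underside; a good place to grip.
- label: Sample label: a white card with a black barcode on a low blue holder, 55 x 75 mm and 9 mm high, fixed to the worktop. Origin: under its middle, on the worktop; z up.
- stage: Fixed stage: aluminium plate 160 (x) x 380 (y) x 8 mm with a white tray on it, wall tops 22 mm above the worktop, three square compartments at stage x = -14 mm, y = -119, 0, +119 mm, floor at 12 mm. Gauge post, 8 mm thick, 200 mm tall, at stage x = +63 mm, y = 0, on the far side from the robot. Origin: under the plate's middle; x away from the robot, z up.
- focus_ring: Centre of the orange ring (24 mm diameter, 6 mm high) clamped on the gauge post. Its mid-height, 110 to 165 mm above the worktop and different each time, is the height for the lens centre over both label and pod (the same height above the worktop for both). Fixed.
- bean_pod: Green bean pod, 13 x 92 x 7 mm, long along its own y, lying loose in one of the tray's three compartments. Origin: under its middle, on its underside; its middle is the point to inspect.
- brown_egg: Brown egg, 54 x 42 x 42 mm, loose in another compartment. Origin at its underside. Leave alone.
- white_egg: White egg, 55 x 43 x 43 mm, loose in another compartment. Origin at its underside. Leave alone.
- blue_marker: White marker pen with blue cap, 122 x 14 mm, lying on the worktop to the right of the loupe. Origin at its underside. Leave alone.
- flour_cup: Cup of flour with red screw lid, 62 mm diameter, 73 mm high, standing behind the label. Origin under its middle. Leave alone.

How it is judged:
By the outcome, as a careful person would: the job done as asked, in the order asked, and still so for the second after the job is handed in, while the arm keeps its last pose, push and grip.
It also fails if it takes over 54 s, if anything falls off the work surface, if the arm or the gripper's body presses on something with over 40 N, if the wrist force passes 120 N, or if a joint passes its speed limit or range.

## Working session

There is one attempt and no reset: what is moved stays moved. The work goes in short steps, Python scripts to look and compute and a tool call to move; the robot and the scene stay as the last step left them, time stands still between calls to the robot, and variables do not carry over. Pictures are saved under pics/ and viewed, at most 11 in all, crops included, and the job is handed in when it is done.

Besides the shell and the picture viewer there is one more tool, called after "Emit:" as name(argument=value, ...), one argument or row to a line, values as JSON. move_arm: Moves the arm, as the interface text tells. Its arguments: {"type":"object","properties":{"steps":{"type":"array"},"grip_force":{"type":"number"}},"required":["steps"]}

```bash
mkdir -p pics; cat > h.py <<'E'
import numpy as np, cv2
from scipy.spatial.transform import Rotation as R
from station import ctrl
def cam(name):
    m=ctrl.camera_model(name); K=np.array(m["K"],float)
    if name=="wrist":
        s=ctrl.state(); T=np.eye(4); T[:3,:3]=R.from_quat(s["eef_rot"]).as_matrix(); T[:3,3]=s["eef_pos"]
        W=T@np.array(m["T_tool_cam"]); Rc=W[:3,:3]; o=W[:3,3]
    else:
        A=R.from_rotvec(np.ravel(m["rvec"])).as_matrix(); Rc=A.T; o=-A.T@np.ravel(m["tvec"])
    return K,m["k1"],Rc,o
def ray(c,uv):
    K,k1,Rc,o=c; d=np.linalg.solve(K,[uv[0],uv[1],1])[:2]; s=d.copy()
    for _ in range(20): s=d/(1+k1*(s@s))
    return o,Rc@np.array([s[0],s[1],1])
def onz(c,uv,z):
    o,d=ray(c,uv); return o+d*(z-o[2])/d[2]
def proj(c,p):
    K,k1,Rc,o=c; q=Rc.T@(np.asarray(p)-o); s=q[:2]/q[2]; s=s*(1+k1*(s@s)); return (K@[s[0],s[1],1])[:2]
def tri(r1,r2):
    (o1,d1),(o2,d2)=r1,r2
    t=np.linalg.lstsq(np.c_[d1,-d2],o2-o1,rcond=None)[0]
    return (o1+t[0]*d1+o2+t[1]*d2)/2, np.linalg.norm(o1+t[0]*d1-o2-t[1]*d2)
def save(name,f):
    im=ctrl.read_camera(name); cv2.imwrite("pics/"+f,im[:,:,::-1]); return im
E
cat > a.py <<'E'
from h import *
np.set_printoptions(precision=4,suppress=True)
a=save("scene","s1.png"); b=save("side","d1.png")
cv2.imwrite("pics/both.png",cv2.resize(np.hstack([a,b])[:,:,::-1],(800,300)))
Z=dict(loupe=0,lens_centre=.009,handle_grip=.013,label=0,stage=0,focus_ring=None,bean_pod=.012,brown_egg=.012,white_egg=.012,blue_marker=0,flour_cup=0)
for n,z in Z.items():
    rs=[]
    for cn in("scene","side"):
        L=ctrl.landmark_of(cn,n); c=cam(cn)
        if L:
            rs.append(ray(c,L[0]["at"])); print(n,cn,np.round(L[0]["at"],1),round(L[0]["conf"],2),onz(c,L[0]["at"],z) if z is not None else "")
    if len(rs)==2: print("   tri",*tri(*rs))
for cn in("scene","side"): print(cn,cam(cn)[3])
s=ctrl.state(); print(s["clock"],s["eef_pos"],s["eef_rot"],ctrl.pinch_z, ctrl.camera_model("wrist")["T_tool_cam"])
E
python3 a.py
```

```text
loupe scene [319.3 208.7] 0.58 [ 0.6362 -0.3623  0.    ]
loupe side [266.9 206.8] 0.89 [ 0.6347 -0.3702  0.    ]
   tri [ 0.6345 -0.3607  0.0033] 0.003709876870478931
lens_centre scene [319.7 208.5] 0.88 [ 0.6261 -0.3502  0.009 ]
lens_centre side [270.3 206.9] 0.73 [ 0.6231 -0.3525  0.009 ]
   tri [ 0.6231 -0.3461  0.0121] 0.0008249720954469893
handle_grip scene [345.4 216.6] 0.62 [ 0.534  -0.3528  0.013 ]
handle_grip side [292.9 202.1] 0.87 [ 0.543 -0.373  0.013]
   tri [ 0.5425 -0.3686  0.0093] 0.010797610774877883
label scene [283.5 244.7] 0.59 [ 0.5846 -0.133   0.    ]
label side [290.7 242.2] 0.57 [ 0.5681 -0.1439  0.    ]
   tri [ 0.5697 -0.1166  0.0164] 0.003595364820968482
stage scene [199.2 311.9] 0.88 [0.5459 0.1828 0.    ]
stage side [308.6 318.6] 0.65 [0.55   0.1821 0.    ]
   tri [ 0.5494  0.18   -0.003 ] 0.0015524410866308302
focus_ring scene [168.5 250.5] 0.53 
focus_ring side [280.2 280.8] 0.58 
   tri [0.6164 0.1908 0.128 ] 0.0019409371882984714
brown_egg scene [198.  311.5] 0.77 [0.5373 0.191  0.012 ]
brown_egg side [315.9 316.5] 0.73 [0.5336 0.1885 0.012 ]
   tri [0.5342 0.1929 0.0157] 0.0007930121420226552
white_egg scene [228.1 279.2] 0.62 [0.572  0.0758 0.012 ]
white_egg side [298.1 284.6] 0.79 [0.565  0.0701 0.012 ]
   tri [0.5657 0.0803 0.0192] 0.0021266377535875116
blue_marker scene [345.3 197.2] 0.69 [ 0.6201 -0.4852  0.    ]
blue_marker side [267.6 190.5] 0.37 [ 0.6287 -0.4954  0.    ]
   tri [ 0.6284 -0.4997 -0.0052] 0.005303768333027205
flour_cup scene [199.6 310.2] 0.65 [0.5494 0.1789 0.    ]
flour_cup side [230.9 271.2] 0.76 [ 0.7441 -0.0143  0.    ]
   tri [ 0.7016  0.0572 -0.0502] 0.18527721410128253
scene [0.0009 0.5359 0.5777]
side [0.6451 0.9081 0.7172]
1.2 [0.2054 0.5903 0.2313] [0.1667 0.986  0.     0.    ] -0.0187 [[-0.0001 -0.9444 -0.3288  0.084 ]
 [ 1.     -0.0003  0.0004 -0.0006]
 [-0.0004 -0.3288  0.9444 -0.142 ]
 [ 0.      0.      0.      1.    ]]
```

View pics/both.png

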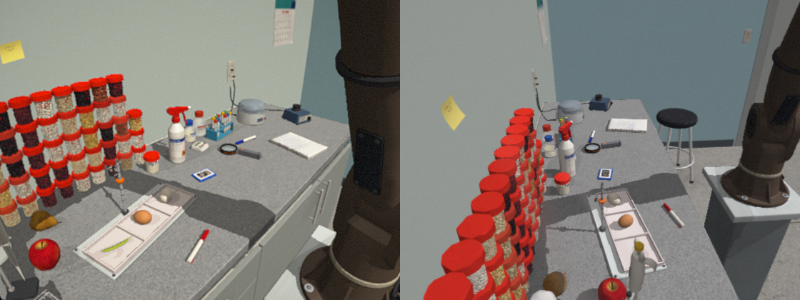

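View pics/d1.png

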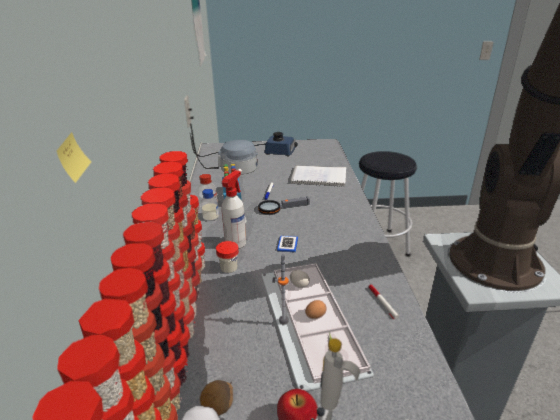

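```bash
cat > b.py <<'E'
from h import *
np.set_printoptions(precision=4,suppress=True)
for n,z in (("bean_pod",.018),("label",.009),("flour_cup",.05),("focus_ring",.128)):
    for cn in("scene","side"):
        c=cam(cn); print(n,cn,[(np.round(b["at"]),round(b["conf"],2),onz(c,b["at"],z)) for b in ctrl.boxes_of(cn,n)[:2]])
c=cam("side"); print("bottle base",onz(c,(325,412),0), "post foot",onz(c,(284,321),.008),"scene pod",onz(cam("scene"),(161,340),.018))
E
python3 b.py
```

```text
bean_pod scene [(array([331., 211.]), 0.59, array([ 0.5804, -0.3446,  0.018 ])), (array([164., 344.]), 0.54, array([0.5071, 0.2954, 0.018 ]))]
bean_pod side []
label scene []
label side [(array([288., 246.]), 0.83, array([ 0.5781, -0.1139,  0.009 ]))]
flour_cup scene [(array([209., 224.]), 0.58, array([ 0.7493, -0.0175,  0.05  ]))]
flour_cup side [(array([227., 256.]), 0.9, array([ 0.75  , -0.0151,  0.05  ])), (array([315., 306.]), 0.7, array([0.538 , 0.1925, 0.05  ]))]
focus_ring scene [(array([167., 251.]), 0.44, array([0.6183, 0.1918, 0.128 ]))]
focus_ring side [(array([280., 283.]), 0.53, array([0.616 , 0.2009, 0.128 ]))]
bottle base [0.5464 0.4289 0.    ] post foot [0.6094 0.194  0.008 ] scene pod [0.5209 0.2928 0.018 ]
```

Emit:
move_arm(
  steps=[
    {"travel": [0, 0, 0], "angular": [0, 0, -6.4], "fingers": 100},
    {"travel": [0, 0, 0], "angular": [0, 0, -6.4], "fingers": 100},
    {"travel": [0, 0, 0], "angular": [0, 0, -6.4], "fingers": 100},
    {"travel": [-0.03, -0.02, -0.02], "angular": [0, 0, 0], "fingers": 100},
    {"travel": [-0.03, -0.025, -0.02], "angular": [0, 0, 0], "fingers": 100},
    {"travel": [-0.03, -0.025, -0.02], "angular": [0, 0, 0], "fingers": 100},
    {"travel": [-0.03, -0.025, -0.02], "angular": [0, 0, 0], "fingers": 100},
    {"travel": [-0.03, -0.025, -0.02], "angular": [0, 0, 0], "fingers": 100},
  ],
)

```text
clock: 2.27
eef_pos: [0.3505, 0.474, 0.3284]
eef_rot: [-0.0, 1.0, 0.0, 0.0]
force: [1.2, 1.7, 1.0]
finger_gap: 1.001
grip_force: 0.0
```

Emit:
move_arm(
  steps=[
    {"travel": [-0.02, -0.04, 0], "angular": [0, 0, 0], "fingers": 100},
    {"travel": [-0.02, -0.04, 0], "angular": [0, 0, 0], "fingers": 100},
    {"travel": [-0.02, -0.04, 0], "angular": [0, 0, 0], "fingers": 100},
    {"travel": [-0.02, -0.04, 0], "angular": [0, 0, 0], "fingers": 100},
    {"travel": [0, -0.04, 0], "angular": [0, 0, 0], "fingers": 100},
    {"travel": [0, -0.02, 0], "angular": [0, 0, 0], "fingers": 100},
    {"travel": [0, 0, 0], "angular": [0, 0, 0], "fingers": 100},
  ],
)

```text
clock: 2.85
eef_pos: [0.4251, 0.2607, 0.3278]
eef_rot: [0.004, 1.0, -0.001, 0.0]
force: [0.5, 0.2, 0.3]
finger_gap: 1.002
grip_force: 0.0
```

```bash
cat > c.py <<'E'
from h import *
import sys
np.set_printoptions(precision=4,suppress=True)
save("wrist",sys.argv[1]); c=cam("wrist"); print(c[3], ctrl.state()["eef_pos"])
for a in sys.argv[2:]:
    n,z=a.split("=")
    for f in(ctrl.landmark_of,ctrl.boxes_of):
        print(n,[(np.round(b["at"],1),round(b["conf"],2),onz(c,b["at"],float(z))) for b in f("wrist",n)[:2]])
E
python3 c.py w1.png bean_pod=.012 stage=0 focus_ring=.128 brown_egg=.012 label=0.0
```

```text
[0.3403 0.2633 0.4698] [0.4246 0.2638 0.3278]
bean_pod [(array([302.5, 215.7]), 0.83, array([0.5108, 0.2947, 0.012 ]))]
bean_pod [(array([303.9, 217.7]), 0.7, array([0.5139, 0.2968, 0.012 ]))]
stage [(array([233.7, 238.7]), 0.9, array([0.5528, 0.1896, 0.    ]))]
stage [(array([245.4, 230.7]), 0.77, array([0.5394, 0.2083, 0.    ]))]
focus_ring [(array([232.3, 325.2]), 0.68, array([0.6139, 0.2014, 0.128 ]))]
focus_ring [(array([231. , 321.7]), 0.58, array([0.6086, 0.2001, 0.128 ]))]
brown_egg [(array([233.1, 231.8]), 0.83, array([0.5361, 0.1912, 0.012 ]))]
brown_egg [(array([228. , 236.6]), 0.75, array([0.5439, 0.183 , 0.012 ]))]
label [(array([ 40.9, 253.6]), 0.75, array([ 0.5798, -0.1296,  0.    ]))]
label [(array([231.8, 322.6]), 0.7, array([0.7109, 0.1777, 0.    ])), (array([ 39.8, 254.5]), 0.64, array([ 0.5815, -0.132 ,  0.    ]))]
```

View pics/w1.png

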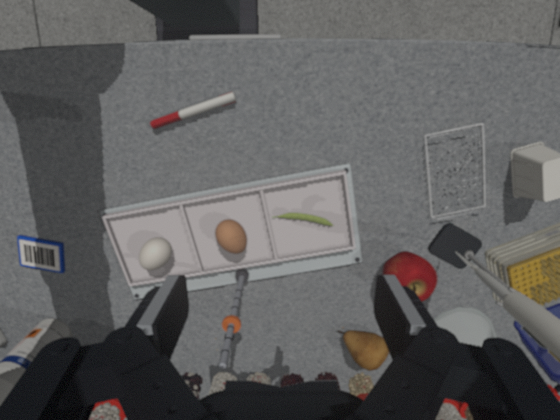

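Emit:
move_arm(
  steps=[
    {"travel": [-0.005, -0.04, 0], "angular": [0, 0, 0], "fingers": 100},
    {"travel": [-0.005, -0.04, 0], "angular": [0, 0, 0], "fingers": 100},
    {"travel": [-0.005, -0.04, 0], "angular": [0, 0, 0], "fingers": 100},
    {"travel": [-0.005, -0.04, 0], "angular": [0, 0, 0], "fingers": 100},
    {"travel": [-0.005, -0.04, 0], "angular": [0, 0, 0], "fingers": 100},
    {"travel": [-0.005, -0.04, 0], "angular": [0, 0, 0], "fingers": 100},
    {"travel": [-0.005, -0.04, 0], "angular": [0, 0, 0], "fingers": 100},
    {"travel": [-0.005, -0.04, 0], "angular": [0, 0, 0], "fingers": 100},
  ],
)

```text
clock: 4.07
eef_pos: [0.4639, -0.0555, 0.3276]
eef_rot: [-0.0, 1.0, 0.0, 0.0]
force: [1.6, -0.0, -1.0]
finger_gap: 1.0
grip_force: 0.0
```

Emit:
move_arm(
  steps=[
    {"travel": [-0.005, -0.04, 0], "angular": [0, 0, 0], "fingers": 100},
    {"travel": [-0.005, -0.04, 0], "angular": [0, 0, 0], "fingers": 100},
    {"travel": [-0.005, -0.04, 0], "angular": [0, 0, 0], "fingers": 100},
    {"travel": [-0.005, -0.04, 0.01], "angular": [0, 0, 0], "fingers": 100},
    {"travel": [-0.005, -0.04, 0.01], "angular": [0, 0, 0], "fingers": 100},
    {"travel": [-0.005, -0.04, 0.01], "angular": [0, 0, 0], "fingers": 100},
    {"travel": [-0.005, -0.04, 0.01], "angular": [0, 0, 0], "fingers": 100},
    {"travel": [0, 0, 0], "angular": [0, 0, 0], "fingers": 100},
  ],
)

```text
clock: 4.73
eef_pos: [0.4966, -0.3416, 0.2848]
eef_rot: [0.004, 1.0, -0.002, -0.002]
force: [-1.5, 0.6, 1.0]
finger_gap: 1.001
grip_force: 0.0
```

```bash
sleep 0; python3 c.py w2.png lens_centre=.009 handle_grip=.013 label=0
```

```text
[ 0.4136 -0.3381  0.4278] [ 0.4973 -0.3381  0.2855]
lens_centre [(array([274.6, 259.4]), 0.6, array([ 0.633 , -0.3489,  0.009 ]))]
lens_centre [(array([267.5, 242. ]), 0.61, array([ 0.6061, -0.3584,  0.009 ]))]
handle_grip [(array([260. , 202.5]), 0.8, array([ 0.5473, -0.3669,  0.013 ]))]
handle_grip [(array([487.3, 328.8]), 0.71, array([ 0.7573, -0.0169,  0.013 ])), (array([266.3, 243.6]), 0.6, array([ 0.6066, -0.3599,  0.013 ]))]
label []
label [(array([433.3, 221.8]), 0.83, array([ 0.5812, -0.1264,  0.    ])), (array([541.3, 222.1]), 0.38, array([0.5832, 0.0356, 0.    ]))]
```

View pics/w2.png

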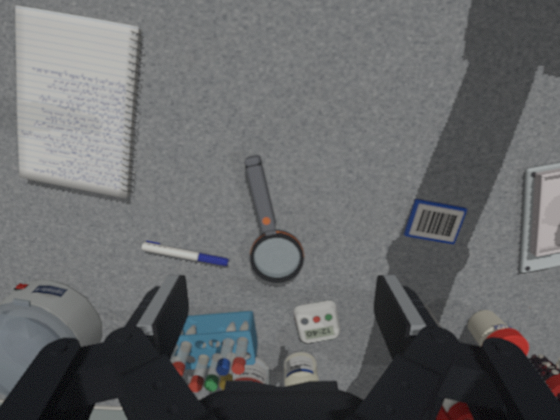

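```bash
cat > d.py <<'E'
from h import *
np.set_printoptions(precision=4,suppress=True)
c=cam("wrist")
l=onz(c,(276,257),.014); e=onz(c,(254,162),.026); n=onz(c,(266,226),.026)
print("lens",l,"end",e,"neck",n,"yaw",*[np.degrees(np.arctan2(*(a-b)[1::-1])) for a,b in((l,e),(n,e))], np.linalg.norm(l-e))
print("label",onz(c,(436,222),.009),"cup",onz(c,(487,329),.05)); print("label edge yaw",onz(c,(433,203),.009)-onz(c,(462,244),.009))
# ring: 3 views
K=[]
for nm,uv in(("scene",(168,250.7)),("side",(280.2,281.5))): K.append(ray(cam(nm),uv))
R1=R.from_quat([0.0,1,0,0]).as_matrix(); m=ctrl.camera_model("wrist"); T=np.eye(4);T[:3,:3]=R1;T[:3,3]=[.4246,.2638,.3278];W=T@np.array(m["T_tool_cam"])
K.append(ray((np.array(m["K"]),m["k1"],W[:3,:3],W[:3,3]),(232,323.5)))
A=0;b=0
for o,d in K:
    d=d/np.linalg.norm(d);P=np.eye(3)-np.outer(d,d);A=A+P;b=b+P@o
print("ring",np.linalg.solve(A,b),[tri(K[i],K[j])[0] for i,j in((0,1),(0,2),(1,2))])
s=ctrl.state();print(s["eef_pos"],R.from_quat(s["eef_rot"]).as_matrix(),ctrl.pinch_z)
# orange ring extents
for f,(u,v) in(("s1.png",(168,250)),("d1.png",(281,282))):
    im=cv2.imread("pics/"+f);h=cv2.cvtColor(im,cv2.COLOR_BGR2HSV)[v-12:v+12,u-12:u+12]
    mk=(h[...,0]>4)&(h[...,0]<20)&(h[...,1]>150)&(h[...,2]>80); y,x=np.nonzero(mk); print(f,x.mean()+u-12,y.mean()+v-12,x.min()+u-12,x.max()+u-12,y.min()+v-12,y.max()+v-12,mk.sum())
E
python3 d.py
```

```text
lens [ 0.6319 -0.3392  0.014 ] end [ 0.4954 -0.3658  0.026 ] neck [ 0.5803 -0.352   0.026 ] yaw 11.01863655444773 9.201804535120298 0.13957467322329026
label [ 0.5811 -0.1182  0.009 ] cup [ 0.7312 -0.0344  0.05  ]
label edge yaw [-0.0613 -0.0523  0.    ]
ring [0.6137 0.1974 0.1296] [array([0.6165, 0.1921, 0.1276]), array([0.5966, 0.2041, 0.1446]), array([0.6143, 0.2   , 0.1289])]
[ 0.4998 -0.3322  0.2878] [[-1.     -0.0026  0.0011]
 [-0.0026  1.      0.0004]
 [-0.0011  0.0004 -1.    ]] -0.0187
s1.png 167.5142857142857 252.45714285714286 162 173 248 256 70
d1.png 282.9791666666667 280.8333333333333 278 287 277 284 48
```

Emit:
move_arm(
  steps=[
    {"travel": [-0.01, -0.0075, 0.03], "angular": [0, 0, 0], "fingers": 100},
    {"travel": [-0.01, -0.0075, 0.03], "angular": [0, 0, 0], "fingers": 100},
    {"travel": [-0.01, -0.0075, 0.03], "angular": [0, 0, 0], "fingers": 100},
    {"travel": [-0.01, -0.0075, 0.03], "angular": [0, 0, -5], "fingers": 100},
    {"travel": [0, 0, 0], "angular": [0, 0, -5], "fingers": 70},
    {"travel": [0, 0, 0], "angular": [0, 0, 0], "fingers": 70},
    {"travel": [0, 0, 0], "angular": [0, 0, 0], "fingers": 70},
    {"travel": [0, 0, 0], "angular": [0, 0, 0], "fingers": 70},
  ],
)

```text
clock: 5.75
eef_pos: [0.5397, -0.3635, 0.1688]
eef_rot: [-0.086, 0.996, -0.0, 0.001]
force: [-0.4, 0.4, 0.8]
finger_gap: 0.7
grip_force: 0.0
```

```bash
cat > c.py <<'E'
from h import *
import sys
np.set_printoptions(precision=4,suppress=True)
ctrl.read_camera("side"); ctrl.read_camera("side"); ctrl.read_camera("side")
c=cam("wrist"); s0=ctrl.state()["eef_pos"]; save("wrist",sys.argv[1]); s=ctrl.state(); print(s0, s["eef_pos"],s["eef_rot"],s["finger_gap"],ctrl.pinch_z)
import pickle; pickle.dump(c,open("c.pkl","wb"))
for a in sys.argv[2:]:
    n,z=a.split("=")
    for f in(ctrl.landmark_of,ctrl.boxes_of):
        print(n,[(np.round(b["at"],1),round(b["conf"],2),onz(c,b["at"],float(z))) for b in f("wrist",n)[:2]])
E
python3 c.py w3.png lens_centre=.009 handle_grip=.013 
```

```text
[ 0.5396 -0.3636  0.1686] [ 0.5395 -0.3636  0.1684] [-0.0869  0.9962 -0.0004  0.0008] 0.6998882608794837 -0.0187
lens_centre [(array([277.3, 269.5]), 0.91, array([ 0.6262, -0.3531,  0.009 ]))]
lens_centre [(array([277.6, 253. ]), 0.7, array([ 0.6075, -0.356 ,  0.009 ]))]
handle_grip [(array([275.2, 191.3]), 0.8, array([ 0.5428, -0.3694,  0.013 ]))]
handle_grip [(array([273.8, 252.9]), 0.68, array([ 0.606 , -0.3601,  0.013 ]))]
```

View pics/w3.png

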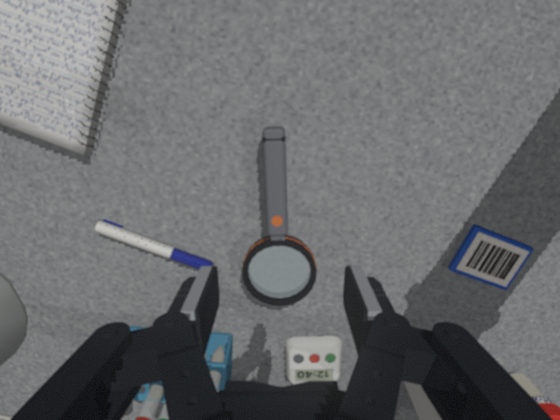

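```bash
cat > e.py <<'E'
from h import *; import pickle
np.set_printoptions(precision=4,suppress=True)
c=pickle.load(open("c.pkl","rb"))
l=onz(c,(279.5,269.5),.014); e=onz(c,(274,133),.026); n=onz(c,(279,230),.026)
u=(l-e)[:2]; u/=np.linalg.norm(u)
print(l,e,n,[np.degrees(np.arctan2(*(a-b)[1::-1])) for a,b in((l,e),(n,e))],np.linalg.norm((l-e)[:2]))
s=ctrl.state();M=R.from_quat(s["eef_rot"]).as_matrix()
for k in(.075,): 
    g=np.r_[l[:2]-k*u,.021]; print(g,"tool travel",M.T@(g-(s["eef_pos"]+M@[0,0,ctrl.pinch_z])))
print("tool yaw",np.degrees(np.arctan2(-M[1,0],-M[0,0])),"label",onz(c,(490,257),.009))
E
python3 e.py
```

```text
[ 0.623  -0.3514  0.014 ] [ 0.4888 -0.3794  0.026 ] [ 0.5753 -0.3601  0.026 ] [np.float64(11.784662639439231), np.float64(12.569946566251975)] 0.1371365739849351
[ 0.5496 -0.3667  0.021 ] tool travel [-0.0097 -0.0048  0.1653]
tool yaw 9.998232602983336 label [ 0.575  -0.1369  0.009 ]
```

Emit:
move_arm(
  steps=[
    {"travel": [-0.01, -0.005, 0.03], "angular": [0, 0, -2], "fingers": 65},
    {"travel": [0, 0, 0.04], "angular": [0, 0, 0], "fingers": 60},
    {"travel": [0, 0, 0.035], "angular": [0, 0, 0], "fingers": 60},
    {"travel": [0, 0, 0.025], "angular": [0, 0, 0], "fingers": 60},
    {"travel": [0, 0, 0.02], "angular": [0, 0, 0], "fingers": 60},
    {"travel": [0, 0, 0.012], "angular": [0, 0, 0], "fingers": 60},
    {"travel": [0, 0, 0], "angular": [0, 0, 0], "fingers": 60},
    {"travel": [0, 0, 0], "angular": [0, 0, 0], "fingers": 60},
  ],
)

```text
clock: 6.82
eef_pos: [0.5498, -0.367, 0.0055]
eef_rot: [-0.105, 0.995, 0.0, -0.0]
force: [1.2, -0.3, 0.7]
finger_gap: 0.603
grip_force: 0.0
```

```bash
python3 c.py w4.png handle_grip=.013
```

```text
[ 0.5508 -0.3676  0.007 ] [ 0.5508 -0.3675  0.007 ] [-0.1046  0.9945 -0.0008  0.0011] 0.6025255132005894 -0.0187
handle_grip [(array([281.8, 267.6]), 0.81, array([ 0.5428, -0.3698,  0.013 ])), (array([ 63. , 337.6]), 0.66, array([ 0.6088, -0.4734,  0.013 ]))]
handle_grip [(array([278.5, 283.4]), 0.96, array([ 0.5514, -0.3695,  0.013 ]))]
```

View pics/w4.png

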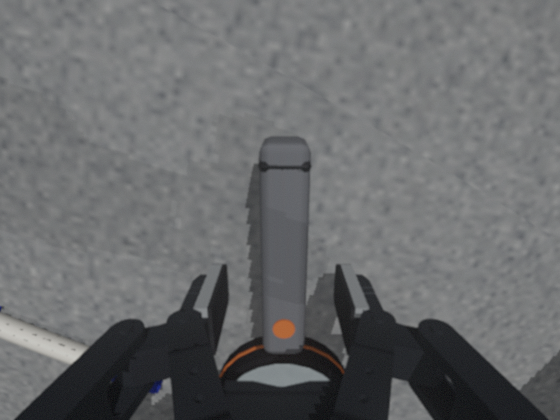

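Emit:
move_arm(
  grip_force=60,
  steps=[
    {"travel": [0, 0, 0], "angular": [0, 0, 0], "fingers": 40},
    {"travel": [0, 0, 0], "angular": [0, 0, 0], "fingers": 30},
    {"travel": [0, 0, 0], "angular": [0, 0, 0], "fingers": 10},
    {"travel": [0, 0, 0], "angular": [0, 0, 0], "fingers": 0},
    {"travel": [0, 0, 0], "angular": [0, 0, 0], "fingers": 0},
    {"travel": [0, 0, 0], "angular": [0, 0, 0], "fingers": 0},
    {"travel": [0, 0, 0], "angular": [0, 0, 0], "fingers": 0},
    {"travel": [0, 0, 0], "angular": [0, 0, 0], "fingers": 0},
  ],
)

```text
clock: 7.78
eef_pos: [0.5501, -0.367, 0.0058]
eef_rot: [-0.105, 0.995, -0.0, 0.0]
force: [-1.1, 0.5, 5.9]
finger_gap: 0.219
grip_force: 59.7
```

Emit:
move_arm(
  steps=[
    {"travel": [0, 0, -0.01], "angular": [0, 0, 0], "fingers": 0},
    {"travel": [0, 0, -0.025], "angular": [0, 0, 0], "fingers": 0},
    {"travel": [0, 0, -0.03], "angular": [0, 0, 0], "fingers": 0},
    {"travel": [0, 0.01, -0.03], "angular": [0, 0, 0], "fingers": 0},
    {"travel": [0, 0.025, -0.02], "angular": [0, 0, 0], "fingers": 0},
    {"travel": [0, 0.03, -0.005], "angular": [0, 0, 0], "fingers": 0},
    {"travel": [0, 0.025, 0], "angular": [0, 0, 0], "fingers": 0},
    {"travel": [0, 0.01, 0], "angular": [0, 0, 0], "fingers": 0},
  ],
)

```text
clock: 8.45
eef_pos: [0.5288, -0.2649, 0.126]
eef_rot: [-0.106, 0.994, 0.001, 0.0]
force: [-0.1, 1.1, -1.8]
finger_gap: 0.216
grip_force: 58.9
```

Emit:
move_arm(
  steps=[
    {"travel": [0, 0, 0], "angular": [0, 0, 0], "fingers": 0},
    {"travel": [0, 0, 0], "angular": [0, 0, 0], "fingers": 0},
  ],
)

```text
clock: 8.62
eef_pos: [0.529, -0.2689, 0.1255]
eef_rot: [-0.105, 0.994, -0.0, 0.0]
force: [-0.2, -0.6, -1.0]
finger_gap: 0.215
grip_force: 58.9
```

```bash
python3 c.py w5.png label=0 lens_centre=.128; cat > f.py <<'E'
from h import *
np.set_printoptions(precision=4,suppress=True)
for n in("lens_centre","focus_ring"):
    rs=[]
    for cn in("scene","side"):
        ctrl.read_camera(cn) 
        L=ctrl.landmark_of(cn,n); c=cam(cn)
        if L: rs.append(ray(c,L[0]["at"])); print(n,cn,np.round(L[0]["at"],1),round(L[0]["conf"],2))
    if len(rs)==2: print("   tri",*tri(*rs))
s=ctrl.state(); M=R.from_quat(s["eef_rot"]).as_matrix(); print(s["clock"],s["eef_pos"],"lens pred",s["eef_pos"]+M@[-.0765,0,-.0034],s["force"],s["grip_force"])
E
python3 f.py
```

```text
[ 0.5289 -0.2707  0.1253] [ 0.5288 -0.2706  0.1252] [-0.1038  0.9946 -0.0004 -0.0002] 0.22087553811557603 -0.0187
label []
label [(array([416.7, 281.7]), 0.61, array([ 0.5818, -0.1305,  0.    ]))]
lens_centre []
lens_centre [(array([279.9, 261. ]), 0.82, array([ 0.5194, -0.274 ,  0.128 ]))]
lens_centre scene [306.2 182.1] 0.67
lens_centre side [274.8 189.6] 0.69
   tri [ 0.6093 -0.2543  0.1303] 0.008907804503985256
focus_ring scene [169.3 253.9] 0.38
focus_ring side [282.4 280.1] 0.41
   tri [0.6108 0.1917 0.1263] 0.004542738624123191
9.4167 [ 0.529  -0.269   0.1253] lens pred [ 0.6039 -0.2531  0.1287] [ 0.5343 -0.0347 -0.9641] 58.90200912952423
```

View pics/w5.png

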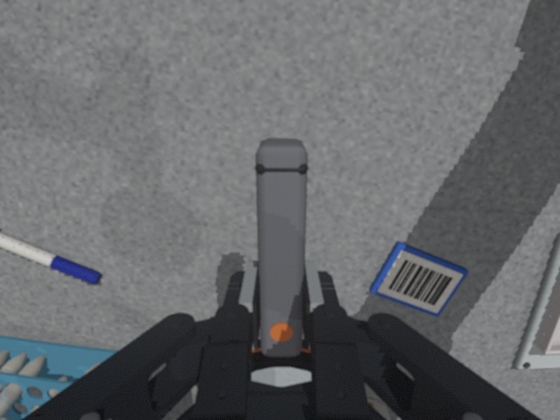

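```bash
cat > g.py <<'E'
from h import *; import pickle
np.set_printoptions(precision=4,suppress=True)
c=pickle.load(open("c.pkl","rb")); l=onz(c,(419,280),.008); print("label",l)
s=ctrl.state(); M=R.from_quat(s["eef_rot"]).as_matrix()
L=s["eef_pos"]+M@[-.0765,0,-.0034]; print("travel",M.T@(np.r_[l[:2],.1285]-L))
def blob(im,u,v,r=14):
    h=cv2.cvtColor(im,cv2.COLOR_BGR2HSV)[v-r:v+r,u-r:u+r].astype(int)
    m=((h[...,0]<22)&(h[...,1]>110)&(h[...,2]>60)).astype(np.uint8)
    n,lab,st,ce=cv2.connectedComponentsWithStats(m); k=1+st[1:,4].argmax(); x,y,w,hh,a=st[k]
    print("blob",x+u-r,y+v-r,w,hh,a,ce[k]+[u-r,v-r]); return (ce[k]+[u-r,v-r]), np.array([x+u-r+(w-1)/2,y+v-r+(hh-1)/2])
K1=[];K2=[]
for cn,f,u,v in(("scene","s1.png",168,251),("side","d1.png",282,281)):
    a,b=blob(cv2.imread("pics/"+f),u,v); cc=cam(cn); K1.append(ray(cc,a));K2.append(ray(cc,b))
    P=np.array([proj(cc,[.614+.012*np.cos(t),.198+.012*np.sin(t),z]) for t in np.linspace(0,6.28,60) for z in(.1255,.1315)]); print(cn,"expected bbox",P.min(0),P.max(0),proj(cc,[.614,.198,.1285]))
print(tri(*K1),tri(*K2))
blob(cv2.imread("pics/w1.png"),232,324)
E
python3 g.py
```

```text
label [ 0.5757 -0.1337  0.008 ]
travel [0.0027 0.1226 0.0002]
blob 162 248 12 9 78 [167.6923 252.5128]
scene expected bbox [159.8911 248.1558] [172.1449 257.2007] [166.0397 252.6296]
blob 278 277 11 8 63 [282.8254 280.6984]
side expected bbox [275.8275 277.6764] [286.8438 286.8865] [281.3414 282.2365]
(array([0.6104, 0.1959, 0.1301]), np.float64(0.001256647142412062)) (array([0.6101, 0.1964, 0.1314]), np.float64(0.0006931562085627673))
blob 222 316 19 17 187 [231.4171 322.6631]
```

Emit:
move_arm(
  steps=[
    {"travel": [0.0007, 0.01, -0.001], "angular": [0, 0, 0], "fingers": 0},
    {"travel": [0.001, 0.025, 0], "angular": [0, 0, 0], "fingers": 0},
    {"travel": [0.001, 0.03, 0], "angular": [0, 0, 0], "fingers": 0},
    {"travel": [0, 0.03, 0], "angular": [0, 0, 0], "fingers": 0},
    {"travel": [0, 0.018, 0], "angular": [0, 0, 0], "fingers": 0},
    {"travel": [0, 0.0095, 0], "angular": [0, 0, 0], "fingers": 0},
    {"travel": [0, 0, 0], "angular": [0, 0, 0], "fingers": 0},
    {"travel": [0, 0, 0], "angular": [0, 0, 0], "fingers": 0},
  ],
)

```text
clock: 10.08
eef_pos: [0.5011, -0.15, 0.1266]
eef_rot: [-0.105, 0.994, -0.0, 0.0]
force: [0.9, -0.4, -0.9]
finger_gap: 0.22
grip_force: 59.0
```

```bash
python3 f.py; python3 - <<'E'
from h import *
a=save("scene","s2.png"); b=save("side","d2.png")
cv2.imwrite("pics/lab.png",np.hstack([cv2.resize(a[150:270,140:350],(400,229)),cv2.resize(b[170:300,190:400],(400,229))])[:,:,::-1])
E
```

```text
lens_centre scene [284.3 200.2] 0.67
lens_centre side [288.  207.9] 0.7
   tri [ 0.5771 -0.1258  0.1346] 0.006814431616587619
focus_ring scene [169.1 251.2] 0.47
focus_ring side [283.5 280.5] 0.47
   tri [0.6092 0.1937 0.1309] 0.002039782074514888
10.4833 [ 0.5008 -0.1505  0.1262] lens pred [ 0.5757 -0.1346  0.1296] [-0.0809  0.007  -0.8372] 58.975215554237366
```

View pics/lab.png

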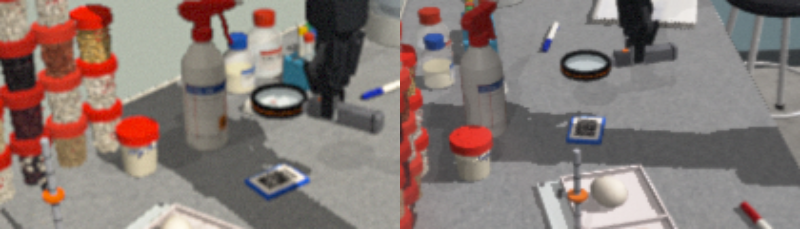

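```bash
python3 - <<'E'
from h import *
np.set_printoptions(precision=2,suppress=True)
for cn,f,(u,v) in(("scene","s2.png",(286,202)),("side","d2.png",(287,207))):
    c=cam(cn); im=cv2.imread("pics/"+f); hsv=cv2.cvtColor(im,cv2.COLOR_BGR2HSV)
    w=np.s_[v-14:v+14,u-17:u+17]; m=((hsv[w][...,2]<60)).astype(np.uint8)
    n,lab,st,ce=cv2.connectedComponentsWithStats(m); k=1+st[1:,4].argmax(); x,y,ww,hh,a=st[k]
    p=[.5757,-.1346,.1296]
    Q=np.array([proj(c,[p[0]+.038*np.cos(t),p[1]+.038*np.sin(t),z]) for t in np.linspace(0,6.28,60) for z in(.1206,.1386)])
    print(cn,"dark bbox",x+u-17,y+v-14,x+u-17+ww-1,y+v-14+hh-1,"pred",Q.min(0),Q.max(0),"label pred",proj(c,[.5757,-.1337,.009]))
    b=(abs(hsv[...,0].astype(int)-112)<10)&(hsv[...,1]>150); b[:v+20]=0; b[v+65:]=0; b[:,:u-30]=0; b[:,u+30:]=0
    yy,xx=np.nonzero(b); print("  blue bbox",xx.min(),xx.max(),yy.min(),yy.max())
E
```

```text
scene dark bbox 272 193 300 211 pred [271.49 192.52] [301.93 212.64] label pred [286.22 242.95]
  blue bbox 269 301 243 254
side dark bbox 275 199 300 215 pred [274.83 197.71] [301.42 216.17] label pred [288.43 241.73]
  blue bbox 278 297 237 251
```

Emit:
move_arm(
  steps=[
    {"travel": [0, 0, 0], "angular": [0, 0, 0], "fingers": 0},
    {"travel": [0, 0, 0], "angular": [0, 0, 0], "fingers": 0},
    {"travel": [0, 0, 0], "angular": [0, 0, 0], "fingers": 0},
    {"travel": [0, 0, 0], "angular": [0, 0, 0], "fingers": 0},
    {"travel": [0, 0, 0], "angular": [0, 0, 0], "fingers": 0},
    {"travel": [0, 0, 0], "angular": [0, 0, 0], "fingers": 0},
    {"travel": [0, 0, 0], "angular": [0, 0, 0], "fingers": 0},
    {"travel": [0, 0, 0], "angular": [0, 0, 0], "fingers": 0},
  ],
)

```text
clock: 11.25
eef_pos: [0.5009, -0.1498, 0.1263]
eef_rot: [-0.105, 0.995, 0.0, 0.0]
force: [-0.4, -1.2, -1.4]
finger_gap: 0.223
grip_force: 59.0
```

Emit:
move_arm(
  steps=[
    {"travel": [0, 0, 0], "angular": [0, 0, 0], "fingers": 0},
    {"travel": [0, 0, 0], "angular": [0, 0, 0], "fingers": 0},
    {"travel": [0, 0, 0], "angular": [0, 0, 0], "fingers": 0},
    {"travel": [0, 0, 0], "angular": [0, 0, 0], "fingers": 0},
    {"travel": [0, 0, 0], "angular": [0, 0, 0], "fingers": 0},
    {"travel": [0, 0, 0], "angular": [0, 0, 0], "fingers": 0},
    {"travel": [0, 0, 0], "angular": [0, 0, 0], "fingers": 0},
    {"travel": [0, 0, 0], "angular": [0, 0, 0], "fingers": 0},
  ],
)

```text
clock: 11.92
eef_pos: [0.5009, -0.1497, 0.1263]
eef_rot: [-0.105, 0.995, 0.0, 0.0]
force: [0.6, -0.1, -1.1]
finger_gap: 0.216
grip_force: 59.0
```

Emit:
move_arm(
  steps=[
    {"travel": [0, 0, 0], "angular": [0, 0, 0], "fingers": 0},
    {"travel": [0, 0, 0], "angular": [0, 0, 0], "fingers": 0},
    {"travel": [0, 0, 0], "angular": [0, 0, 0], "fingers": 0},
    {"travel": [0, 0, 0], "angular": [0, 0, 0], "fingers": 0},
    {"travel": [0, 0, 0], "angular": [0, 0, 0], "fingers": 0},
    {"travel": [0, 0, 0], "angular": [0, 0, 0], "fingers": 0},
    {"travel": [0, 0, 0], "angular": [0, 0, 0], "fingers": 0},
    {"travel": [0, 0, 0], "angular": [0, 0, 0], "fingers": 0},
  ],
)

```text
clock: 12.58
eef_pos: [0.5009, -0.1497, 0.1263]
eef_rot: [-0.105, 0.995, 0.0, 0.0]
force: [0.3, -0.4, -0.9]
finger_gap: 0.219
grip_force: 59.0
```

Emit:
move_arm(
  steps=[
    {"travel": [0, 0, 0], "angular": [0, 0, 0], "fingers": 0},
    {"travel": [0, 0, 0], "angular": [0, 0, 0], "fingers": 0},
    {"travel": [0, 0, 0], "angular": [0, 0, 0], "fingers": 0},
    {"travel": [0, 0, 0], "angular": [0, 0, 0], "fingers": 0},
    {"travel": [0, 0, 0], "angular": [0, 0, 0], "fingers": 0},
    {"travel": [0, 0, 0], "angular": [0, 0, 0], "fingers": 0},
    {"travel": [0, 0, 0], "angular": [0, 0, 0], "fingers": 0},
    {"travel": [0, 0, 0], "angular": [0, 0, 0], "fingers": 0},
  ],
)

```text
clock: 13.25
eef_pos: [0.5009, -0.1498, 0.1263]
eef_rot: [-0.105, 0.995, 0.0, -0.0]
force: [-0.2, -0.7, -1.7]
finger_gap: 0.219
grip_force: 59.0
```

Emit:
move_arm(
  steps=[
    {"travel": [0.01, 0.01, 0], "angular": [0, 0, 0], "fingers": 0},
    {"travel": [0.01, 0.025, 0], "angular": [0, 0, 0], "fingers": 0},
    {"travel": [0.01, 0.035, 0], "angular": [0, 0, 0], "fingers": 0},
    {"travel": [0, 0.035, 0], "angular": [0, 0, 0], "fingers": 0},
    {"travel": [0, 0.035, 0], "angular": [0, 0, 0], "fingers": 0},
    {"travel": [0, 0.035, 0], "angular": [0, 0, 0], "fingers": 0},
    {"travel": [0, 0.035, 0], "angular": [0, 0, 0], "fingers": 0},
    {"travel": [0, 0.035, 0], "angular": [0, 0, 0], "fingers": 0},
  ],
)

```text
clock: 13.92
eef_pos: [0.42, 0.0852, 0.1265]
eef_rot: [-0.105, 0.995, 0.0, 0.0]
force: [-0.0, 0.8, -2.1]
finger_gap: 0.225
grip_force: 59.0
```

Emit:
move_arm(
  steps=[
    {"travel": [0, 0.03, 0], "angular": [0, 0, 0], "fingers": 0},
    {"travel": [0, 0.025, 0], "angular": [0, 0, 0], "fingers": 0},
    {"travel": [0, 0.01, 0], "angular": [0, 0, 0], "fingers": 0},
    {"travel": [0, 0, 0], "angular": [0, 0, 0], "fingers": 0},
    {"travel": [0, 0, 0], "angular": [0, 0, 0], "fingers": 0},
    {"travel": [0, 0, 0], "angular": [0, 0, 0], "fingers": 0},
  ],
)

```text
clock: 14.42
eef_pos: [0.4073, 0.1459, 0.1263]
eef_rot: [-0.104, 0.995, -0.0, 0.0]
force: [1.0, -0.3, -1.2]
finger_gap: 0.219
grip_force: 59.0
```

```bash
python3 c.py w6.png bean_pod=.012 focus_ring=.129
```

```text
[0.4073 0.1459 0.1263] [0.4073 0.1461 0.1263] [-0.1036  0.9946 -0.0001  0.    ] 0.21912661178412596 -0.0187
bean_pod []
bean_pod []
focus_ring []
focus_ring []
```

View pics/w6.png

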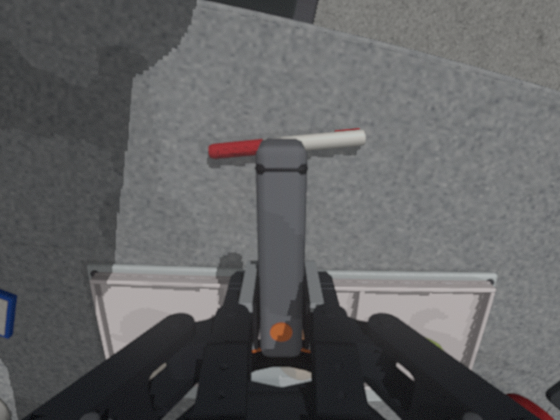

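```bash
python3 - <<'E'
from h import *; import pickle
np.set_printoptions(precision=4,suppress=True)
c6=pickle.load(open("c.pkl","rb"))
m=ctrl.camera_model("wrist"); T=np.eye(4);T[:3,:3]=R.from_quat([0.002,1,0,0]).as_matrix();T[:3,3]=[.425,.262,.3278];W=T@np.array(m["T_tool_cam"])
c1=(np.array(m["K"]),m["k1"],W[:3,:3],W[:3,3])
for n,a,b in(("R",(350,168),(494,280)),("L",(105,215),(92,272))):
    p,q=onz(c1,a,.022),onz(c6,b,.022); print(n,p,q,q-p)
print("pod w1",onz(c1,(303,216.5),.018), "scene",onz(cam("scene"),(161,340),.018))
im=cv2.imread("pics/s1.png"); h=cv2.cvtColor(im,cv2.COLOR_BGR2HSV); k=(h[...,0]>30)&(h[...,0]<55)&(h[...,1]>90)
k[:310]=0;k[375:]=0;k[:,:120]=0;k[:,200:]=0
y,x=np.nonzero(k); e1=[x.min(),y[x.argmin()]];e2=[x.max(),y[x.argmax()]]; c=cam("scene")
print(e1,e2,len(x),onz(c,e1,.016),onz(c,e2,.016),onz(c,(x.mean(),y.mean()),.016))
im=cv2.imread("pics/w1.png"); h=cv2.cvtColor(im,cv2.COLOR_BGR2HSV); k=(h[...,0]>28)&(h[...,0]<55)&(h[...,1]>90); k[:190]=0;k[245:]=0;k[:,:260]=0;k[:,345:]=0
y,x=np.nonzero(k); e1=[x.min(),y[x.argmin()]];e2=[x.max(),y[x.argmax()]]
print(e1,e2,len(x),onz(c1,e1,.016),onz(c1,e2,.016),onz(c1,(x.mean(),y.mean()),.016))
E
```

```text
R [0.4374 0.3562 0.022 ] [0.435 0.342 0.022] [-0.0023 -0.0142  0.    ]
L [0.5049 0.0034 0.022 ] [ 0.4989 -0.0023  0.022 ] [-0.006  -0.0057  0.    ]
pod w1 [0.5097 0.293  0.018 ] scene [0.5209 0.2928 0.018 ]
[np.int64(142), np.int64(351)] [np.int64(180), np.int64(334)] 152 [0.5252 0.3326 0.016 ] [0.5089 0.2573 0.016 ] [0.5131 0.2982 0.016 ]
[np.int64(283), np.int64(216)] [np.int64(329), np.int64(224)] 136 [0.5096 0.264  0.016 ] [0.5225 0.3317 0.016 ] [0.5121 0.2974 0.016 ]
```

Emit:
move_arm(
  steps=[
    {"travel": [-0.008, 0, -0.015], "angular": [0, 0, 0], "fingers": 0},
    {"travel": [-0.011, 0, -0.025], "angular": [0, 0, 0], "fingers": 0},
    {"travel": [-0.011, 0, -0.025], "angular": [0, 0, 0], "fingers": 0},
    {"travel": [0, 0, -0.015], "angular": [0, 0, 0], "fingers": 0},
    {"travel": [0, 0, 0], "angular": [0, 0, 0], "fingers": 0},
    {"travel": [0, 0, 0], "angular": [0, 0, 0], "fingers": 0},
  ],
)

```text
clock: 15.32
eef_pos: [0.4366, 0.1535, 0.2066]
eef_rot: [-0.105, 0.995, 0.0, 0.001]
force: [-0.6, -0.1, -1.4]
finger_gap: 0.218
grip_force: 59.0
```

```bash
python3 c.py w7.png bean_pod=.012; python3 - <<'E'
from h import *; import pickle
np.set_printoptions(precision=4,suppress=True)
c1=pickle.load(open("c.pkl","rb"))
im=cv2.imread("pics/w7.png"); h=cv2.cvtColor(im,cv2.COLOR_BGR2HSV); k=(h[...,0]>25)&(h[...,0]<60)&(h[...,1]>80); k[:,:340]=0;k[:,480:]=0
k=cv2.morphologyEx(k.astype(np.uint8),2,np.ones((3,3)))
y,x=np.nonzero(k)
if len(x):
    e1=[x.min(),y[x.argmin()]];e2=[x.max(),y[x.argmax()]]
    print(e1,e2,len(x),onz(c1,e1,.016),onz(c1,e2,.016),onz(c1,(x.mean(),y.mean()),.016))
E
```

```text
[0.4354 0.1531 0.2052] [0.4354 0.1531 0.2052] [-0.1047  0.9945 -0.0004 -0.001 ] 0.214261008760415 -0.0187
bean_pod []
bean_pod []
[np.int64(360), np.int64(262)] [np.int64(414), np.int64(281)] 354 [0.5087 0.2587 0.016 ] [0.5197 0.3278 0.016 ] [0.513  0.2943 0.016 ]
```

View pics/w7.png

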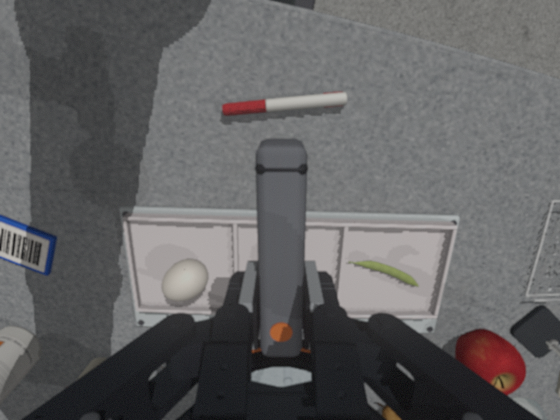

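Emit:
move_arm(
  steps=[
    {"travel": [0, 0.015, 0], "angular": [0, 0, 0], "fingers": 0},
    {"travel": [0, 0.03, 0], "angular": [0, 0, 0], "fingers": 0},
    {"travel": [0, 0.03, 0], "angular": [0, 0, 0], "fingers": 0},
    {"travel": [-0.008, 0.026, 0], "angular": [0, 0, 0], "fingers": 0},
    {"travel": [-0.01, 0.01, 0.01], "angular": [0, 0, 0], "fingers": 0},
    {"travel": [-0.008, 0.005, 0.02], "angular": [0, 0, 0], "fingers": 0},
    {"travel": [0, 0, 0.025], "angular": [0, 0, 0], "fingers": 0},
    {"travel": [0, 0, 0.02], "angular": [0, 0, 0], "fingers": 0},
  ],
)

```text
clock: 16.28
eef_pos: [0.4374, 0.2727, 0.1295]
eef_rot: [-0.105, 0.994, -0.0, -0.0]
force: [0.3, -0.1, -1.2]
finger_gap: 0.22
grip_force: 59.1
```

Emit:
move_arm(
  steps=[
    {"travel": [0, 0, 0.004], "angular": [0, 0, 0], "fingers": 0},
    {"travel": [0, 0, 0], "angular": [0, 0, 0], "fingers": 0},
    {"travel": [0, 0, 0], "angular": [0, 0, 0], "fingers": 0},
    {"travel": [0, 0, 0], "angular": [0, 0, 0], "fingers": 0},
  ],
)

```text
clock: 16.62
eef_pos: [0.4384, 0.2727, 0.1285]
eef_rot: [-0.105, 0.995, 0.001, 0.001]
force: [0.0, 0.2, -1.0]
finger_gap: 0.223
grip_force: 59.0
```

```bash
cat > k.py <<'E'
from h import *
np.set_printoptions(precision=4,suppress=True)
for _ in range(2): ctrl.read_camera("side")
a=save("scene","s3.png"); b=save("side","d3.png")
s=ctrl.state(); M=R.from_quat(s["eef_rot"]).as_matrix(); p=s["eef_pos"]+M@[-.0765,0,-.0034]
print(s["clock"],s["eef_pos"],s["eef_rot"],"lens",p,s["force"])
out=[]
for cn,im in(("scene",a),("side",b)):
    c=cam(cn)
    for q in(p,[.512,.288,.018],[.610,.196,.1296]): print(cn,proj(c,q))
    u,v=map(int,proj(c,[.54,.26,.09])); out.append(cv2.resize(im[v-60:v+60,u-80:u+80],(400,300),interpolation=cv2.INTER_CUBIC)); print("crop origin",u-80,v-60)
cv2.imwrite("pics/pod.png",np.hstack(out)[:,:,::-1])
E
python3 k.py
```

```text
16.8167 [0.438  0.2726 0.1282] [-0.1046  0.9945  0.0005  0.0006] lens [0.5129 0.2885 0.1317] [ 0.5894 -0.2746 -1.5259]
scene [155.3577 294.607 ]
scene [165.7692 341.0192]
scene [167.8909 252.5158]
crop origin 83 238
side [334.2093 307.6544]
side [331.8411 346.8619]
side [283.1069 281.1736]
crop origin 238 253
```

View pics/pod.png

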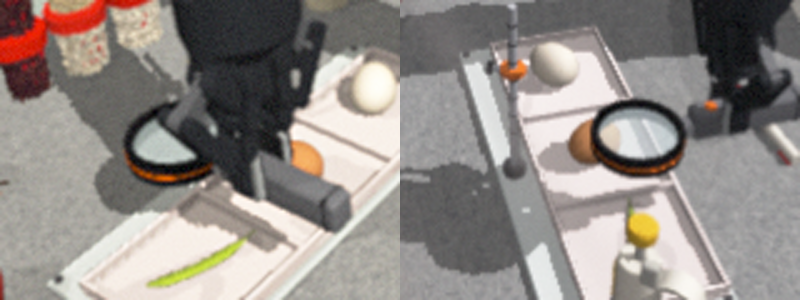

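Emit:
move_arm(
  steps=[
    {"travel": [0, 0.002, 0.0013], "angular": [0, 0, 0], "fingers": 0},
    {"travel": [0, 0, 0], "angular": [0, 0, 0], "fingers": 0},
    {"travel": [0, 0, 0], "angular": [0, 0, 0], "fingers": 0},
    {"travel": [0, 0, 0], "angular": [0, 0, 0], "fingers": 0},
    {"travel": [0, 0, 0], "angular": [0, 0, 0], "fingers": 0},
    {"travel": [0, 0, 0], "angular": [0, 0, 0], "fingers": 0},
    {"travel": [0, 0, 0], "angular": [0, 0, 0], "fingers": 0},
    {"travel": [0, 0, 0], "angular": [0, 0, 0], "fingers": 0},
  ],
)

```text
clock: 17.48
eef_pos: [0.4372, 0.2742, 0.126]
eef_rot: [-0.105, 0.995, -0.0, -0.0]
force: [-0.3, 0.2, -0.9]
finger_gap: 0.219
grip_force: 59.0
```

Emit:
move_arm(
  steps=[
    {"travel": [0, 0, 0], "angular": [0, 0, 0], "fingers": 0},
    {"travel": [0, 0, 0], "angular": [0, 0, 0], "fingers": 0},
    {"travel": [0, 0, 0], "angular": [0, 0, 0], "fingers": 0},
    {"travel": [0, 0, 0], "angular": [0, 0, 0], "fingers": 0},
    {"travel": [0, 0, 0], "angular": [0, 0, 0], "fingers": 0},
    {"travel": [0, 0, 0], "angular": [0, 0, 0], "fingers": 0},
    {"travel": [0, 0, 0], "angular": [0, 0, 0], "fingers": 0},
    {"travel": [0, 0, 0], "angular": [0, 0, 0], "fingers": 0},
  ],
)

```text
clock: 18.15
eef_pos: [0.4372, 0.2743, 0.126]
eef_rot: [-0.105, 0.995, 0.0, 0.0]
force: [-0.3, -0.1, -1.4]
finger_gap: 0.223
grip_force: 59.0
```

Emit:
move_arm(
  steps=[
    {"travel": [0, 0, 0], "angular": [0, 0, 0], "fingers": 0},
    {"travel": [0, 0, 0], "angular": [0, 0, 0], "fingers": 0},
    {"travel": [0, 0, 0], "angular": [0, 0, 0], "fingers": 0},
    {"travel": [0, 0, 0], "angular": [0, 0, 0], "fingers": 0},
    {"travel": [0, 0, 0], "angular": [0, 0, 0], "fingers": 0},
    {"travel": [0, 0, 0], "angular": [0, 0, 0], "fingers": 0},
    {"travel": [0, 0, 0], "angular": [0, 0, 0], "fingers": 0},
    {"travel": [0, 0, 0], "angular": [0, 0, 0], "fingers": 0},
  ],
)

```text
clock: 18.82
eef_pos: [0.4372, 0.2743, 0.126]
eef_rot: [-0.105, 0.995, 0.0, 0.0]
force: [-0.4, -0.3, -1.8]
finger_gap: 0.223
grip_force: 59.0
```

Emit:
move_arm(
  steps=[
    {"travel": [0, 0, 0], "angular": [0, 0, 0], "fingers": 0},
    {"travel": [0, 0, 0], "angular": [0, 0, 0], "fingers": 0},
    {"travel": [0, 0, 0], "angular": [0, 0, 0], "fingers": 0},
    {"travel": [0, 0, 0], "angular": [0, 0, 0], "fingers": 0},
    {"travel": [0, 0, 0], "angular": [0, 0, 0], "fingers": 0},
    {"travel": [0, 0, 0], "angular": [0, 0, 0], "fingers": 0},
    {"travel": [0, 0, 0], "angular": [0, 0, 0], "fingers": 0},
    {"travel": [0, 0, 0], "angular": [0, 0, 0], "fingers": 0},
  ],
)

```text
clock: 19.48
eef_pos: [0.4372, 0.2742, 0.126]
eef_rot: [-0.105, 0.995, 0.0, -0.0]
force: [0.5, -0.3, -0.7]
finger_gap: 0.219
grip_force: 59.0
```

```bash
python3 -c "
from station import ctrl
print(ctrl.hand_in())"
```

```text
the job is handed in; nothing more can be done
None
```

I held the loupe level over the label for about 3 s, then over the pod for about 2.5 s, with the lens centre at about 0.129–0.130 m both times (ring measured at about 0.130 m). I handed the job in at 19.5 s still holding it steady over the pod; the hand-in returned no verdict.

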